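Nest the drained square paint pots into one stack

ROBOT

A 6-joint arm with a two-finger parallel gripper is mounted at the origin on a cart in front of the work surface, level with it; the furniture and walls round the work are solid. World frame = base frame: x ahead of the robot, y to its left, z up, the work surface at z = 0. Lengths are in m, angles in rad, forces in N, time in s.
With the tool pointing down it reaches from about 0.375 to 0.975 m from the base axis. Payload 3.8 kg.
Tool frame: the origin (TCP) lies midway between the tips of the shut fingers; the grasp point (between the pads) lies 19 mm behind it; z points along the fingers, y is the line along which they close (so a half turn about z gives the same grasp; the last joint's range is limited). The gripper opens to 88 mm and grips with 3 to 60 N. Pads are 18 mm wide; open, the fingers measure 123 mm over their backs; the gripper's body (75 mm by 187 mm) begins 45 mm behind the grasp point.
Start: joints at [-1.272, 0.264, 1.604, -0, 1.274, -0.037], TCP at [0.222, -0.637, 0.239] pointing down, gripper open.
Joint ranges: [-2.63, 2.63], [-0.94, 2.18], [0.31, 2.57], [-1.31, 4.45], [0, 2.66], [-2.55, 2.55]. Speed limits (rad/s): [2.57, 2.57, 3.14, 3.14, 3.14, 3.14].

INTERFACE

Orientations are given as a rotation vector (axis times angle).
In Python, from cell import manip, inverse_kinematics, cams, order gives the robot as it stands. Calls block until the motion is done:
- manip.move_pose(position, orientation): joint-space move of the TCP to a pose.
- manip.move_linear(position, rate=0.15, rot=None): straight line of the TCP; rot=None keeps the orientation; rate is the mean speed in m/s.
- manip.set_joints(angles): joint-space move.
- manip.set_gripper(opening, force=None): finger opening in m; force is the grip in N (None keeps the last); returns when the fingers have stopped.
- manip.dwell(seconds).
- inverse_kinematics(position, orientation): joint angles nearest the present ones, or None.
- manip.state(): the state.
- cams.capture(name): name is "side" or "top"; returns a dict with "image" (384x512x3 uint8, blue, green, red), "z_map" (384x512 float32, m along the optical axis (not along the pixel's ray), 0 where there is no reading), "intrinsics" (3x3 intrinsics, pixels), "k1" (the pictures are not rectified: a ray, as slopes to the right and down, at radius r is drawn at 1 + k1 r^2 times it, then the intrinsics apply), "position" and "orientation" of the camera in the world. Camera axes: x right, y down, z forward; pixel columns grow to the right and rows downward; lengths in m; the calibration is good to about 2 mm. A picture is of the moment at which its call begins.
A pose or a line that the arm cannot do raises manip.IKError and nothing moves.
- order.close_job(): hands the job in; it is judged then, once.
The state is a dict: "clock": time; "joint_pos": joint angles; "joint_velocities": joint speeds; "tau": joint torques, N m; "tool_pos": TCP position; "tcp_rot": TCP orientation; "contact_force": force on the tool from outside, world axes, zero at the start; "moment": the same for the moment, N m; "gripper_width": finger opening in m; "grasp_force": force on a finger pad.
Only numpy, scipy, OpenCV 4.12 (cv2) and the standard library are available. Lean on these libraries where they do the work, as an engineer would, in place of code of your own. Each camera call takes 0.05 s, during which the arm holds its last target. There are 200 camera calls.

TASK

The square paint pots have drained on the sloping rack; put them away as one nested stack, mouth down, over the smallest pot where it already stands on the desk. Put them on one at a time in order of size, the next larger each time, each upright and pushed fully home so that its rim lies all round on the rim below, and let go. Set the pots down rather than dropping them, do not shove the stack along the desk, and leave the jar, glue, pens and glass standing where they are.

Things in the scene. Friction and masses are not known exactly. Their poses are not given: they have to be found in the camera images.
- pot_1_mid (a point): smallest of four white square pots, open at the mouth: 38 mm across, straight-sided for 32 mm from the closed end, then flared to 48 mm at the mouth; rim 60 mm square, 7 mm high round it; 60 mm tall, wall 2 mm. Point: middle, 30 mm from the mouth; x, y square to the sides, z to the closed end. Stands mouth down on the desk, turned any way.
- pot_2_mid (a point): second smallest of four white square pots, open at the mouth: 46 mm across, straight-sided for 32 mm from the closed end, then flared to 56 mm at the mouth; rim 68 mm square, 7 mm high round it; 63 mm tall, wall 2 mm. Point: middle, 31.5 mm from the mouth; x, y square to the sides, z to the closed end. On the rack; home on pot_1 its rim lies on that one's rim, this point 8.5 mm above pot_1's.
- pot_3_mid (a point): second largest of four white square pots, open at the mouth: 54 mm across, straight-sided for 32 mm from the closed end, then flared to 64 mm at the mouth; rim 76 mm square, 7 mm high round it; 66 mm tall, wall 2 mm. Point: middle, 33 mm from the mouth; x, y square to the sides, z to the closed end. On the rack; home on pot_2 its rim lies on that one's rim, this point 8.5 mm above pot_2's.
- pot_4_mid (a point): largest of four white square pots, open at the mouth: 62 mm across, straight-sided for 32 mm from the closed end, then flared to 72 mm at the mouth; rim 84 mm square, 7 mm high round it; 69 mm tall, wall 2 mm. Point: middle, 34.5 mm from the mouth; x, y square to the sides, z to the closed end. On the rack; home on pot_3 its rim lies on that one's rim, this point 8.5 mm above pot_3's.
- rack: fixed slatted rack, 292 mm along y, 110 deep; surface slopes 30 degrees, rising along +x, 58 mm above the origin at the middle; 12 mm stop strip along the low front edge. Places at y = -95, 0, +95 mm, one pot each in any order, mouth down on the slats, sides square to the rack, z leaning 30 degrees towards the low edge. May slide to the strip. Nested pots have 2 mm play a side, 4 degrees of turn
- paste_jar: round black paste jar, 51 mm across, 44 mm tall, loose; origin at the middle of its underside, z up; it stands beside pot_1
- glue_stick: glue stick standing on end, 26 mm across, 86 mm tall, loose; origin at the middle of its underside, z up; it stands on the other side of pot_1
- glue_bottle: bottle of white glue, 38 x 66 mm, 167 mm tall, loose and easily knocked over, standing between the rack and pot_1; origin at the middle of its underside, z up
- brush_pot: dark pot full of pens, 84 mm across, 147 mm tall, loose, behind pot_1; origin at the middle of its underside, z up
- water_glass: clear drinking glass, 80 mm across, 91 mm tall, loose, behind the rack; origin at the middle of its underside, z up
Mind the look-alikes: they are no part of the job. Leave any green look-alike of the part that bears pot_4_mid alone.

How it is judged:
On the way, in this order (a step that is already met when the one before it is completed fails the run):
1. the second smallest pot is fully home over the smallest, upright, and let go (horizontal distance between pot_2_mid and pot_1_mid below 0.005 m and z of pot_2_mid in the frame of pot_1_mid between 0.0055 and 0.0108 m and angle between pot_2_mid's own z axis and vertical below 0.06 rad and contact force between the fingers and pot_2 below 0.1 N and linear speed of pot_2 below 0.02 m/s), for 0.2 s.
2. the second largest pot is fully home over the second smallest, upright, and let go (horizontal distance between pot_3_mid and pot_2_mid below 0.005 m and z of pot_3_mid in the frame of pot_2_mid between 0.0055 and 0.0108 m and angle between pot_3_mid's own z axis and vertical below 0.06 rad and contact force between the fingers and pot_3 below 0.1 N and linear speed of pot_3 below 0.02 m/s), for 0.2 s.
3. the largest pot is fully home over the second largest, upright, and let go (horizontal distance between pot_4_mid and pot_3_mid below 0.005 m and z of pot_4_mid in the frame of pot_3_mid between 0.0055 and 0.0108 m and angle between pot_4_mid's own z axis and vertical below 0.06 rad and contact force between the fingers and pot_4 below 0.1 N and linear speed of pot_4 below 0.02 m/s), for 0.2 s.
At the end, for the whole second after the job is handed in: All four pots stand in one stack mouth down on the desk in order of size, each within 5 mm of concentric with the one below, upright within 0.06 rad and with its rim down on the rim below (within about 2 mm); the smallest pot is within 30 mm of where it stood; nothing is held and all is at rest (all of step 1 and all of step 2 and all of step 3 and contact force between the fingers and pot_1 below 0.1 N and linear speed of pot_1 below 0.02 m/s and angle between pot_1_mid's own z axis and vertical below 0.06 rad and height (world z) of pot_1_mid below 0.034 m and distance of pot_1_mid from where it was at the start of the episode below 0.03 m); the robot touches nothing.
It fails at once if the paste jar, glue stick, glue bottle, pen pot or glass is shoved more than 30 mm or tipped (distance of any of paste_jar, glue_stick, glue_bottle, brush_pot, water_glass from where it was at the start of the episode above 0.03 m or angle between any of paste_jar, glue_stick, glue_bottle, brush_pot, water_glass's own z axis and vertical above 0.4 rad).
It fails at once if a pot is dropped or thrown (moves faster than 0.8 m/s, a fall of over 30 mm, while nothing holds it) ((linear speed of pot_2 above 0.8 m/s and contact force between each of the fingers, the arm and pot_2 below 0.05 N) or (linear speed of pot_3 above 0.8 m/s and contact force between each of the fingers, the arm and pot_3 below 0.05 N) or (linear speed of pot_4 above 0.8 m/s and contact force between each of the fingers, the arm and pot_4 below 0.05 N)).
It also fails if it takes over 72 s, if anything falls off the work surface, if the arm or the gripper's body presses on something with over 40 N, if the wrist force passes 120 N, or if a joint passes its speed limit or range.

## Working session

There is one attempt and no reset: what is moved stays moved. The work goes in short steps, each a Python script; the robot and the scene stay as the last script left them, time stands still between calls to the robot, and variables do not carry over. Pictures are saved under pics/ and viewed, at most 10 in all, crops included, and the job is handed in when it is done.

```bash
mkdir -p pics; ls; cat > h.py <<'E'
import numpy as np, cv2
from cell import manip, inverse_kinematics, cams, order
from scipy.spatial.transform import Rotation as R
def cap(n):
    c=cams.capture(n); c['o']=np.array(c['orientation']); 
    c['R']=R.from_rotvec(c['o']).as_matrix() if c['o'].size==3 else (R.from_quat(c['o']).as_matrix() if c['o'].size==4 else c['o'])
    return c
def slopes(c):
    K=c['intrinsics']; k=c['k1']; h,w=c['z_map'].shape
    u,v=np.meshgrid(np.arange(w),np.arange(h))
    x=(u-K[0,2])/K[0,0]; y=(v-K[1,2])/K[1,1]
    a,b=x.copy(),y.copy()
    for _ in range(10):
        s=1+k*(a*a+b*b); a=x/s; b=y/s
    return a,b
def cloud(c):
    a,b=slopes(c); z=c['z_map']
    P=np.stack([a*z,b*z,z],-1)@c['R'].T+np.array(c['position'])
    P[z==0]=np.nan
    return P
E
python3 - <<'E'
from h import *
for n in('side','top'):
    c=cap(n); cv2.imwrite(f'pics/{n}0.png',c['image']); np.savez(f'{n}0.npz',P=cloud(c),im=c['image'])
    print(n,c['position'],c['orientation'],c['intrinsics'].tolist(),c['k1'])
a,b=[cv2.imread(f'pics/{n}0.png') for n in('side','top')]
cv2.imwrite('pics/s0.png',cv2.resize(a,(800,600)));cv2.imwrite('pics/t0.png',cv2.resize(b,(800,600)))
print(manip.state())
E
```

```text
pics
side [ 0.67698714 -1.66798518  1.27226817] [-2.23147018 -0.07616969  0.03785719] [[438.70300557812294, 0.0, 251.36829013326332], [0.0, 438.70300557812294, 181.20480029308658], [0.0, 0.0, 1.0]] -0.06781675452782251
top [ 0.36264315 -0.13079899  1.39660979] [-2.10572782  2.15212997 -0.18077071] [[366.5039198276417, 0.0, 259.1907754875468], [0.0, 366.5039198276417, 186.81268747857501], [0.0, 0.0, 1.0]] 0.028600911314589042
{'clock': 0.1, 'joint_pos': array([-1.27189983e+00,  2.64662430e-01,  1.60523850e+00, -7.97385750e-06,
        1.27368203e+00, -3.69075964e-02]), 'joint_velocities': array([-1.06829909e-03, -5.33973598e-05, -2.96968158e-03,  1.26116653e-03,
        1.22802871e-04,  1.45142843e-03]), 'tau': array([ 8.78683641e-04, -5.03616714e+01, -3.58071756e+01,  7.31709623e-02,
        2.33679602e-02, -5.15214606e-05]), 'tool_pos': array([ 0.22223463, -0.63669119,  0.23752229]), 'tcp_rot': array([-3.09546895e+00, -5.24678983e-01,  4.19972900e-04]), 'contact_force': array([-0.28130704, -0.04706842, -0.57890029]), 'moment': array([-0.01822843,  0.00176469,  0.01016904]), 'grasp_force': 0.0, 'gripper_width': 0.08826776252641112}
```

View pics/s0.png

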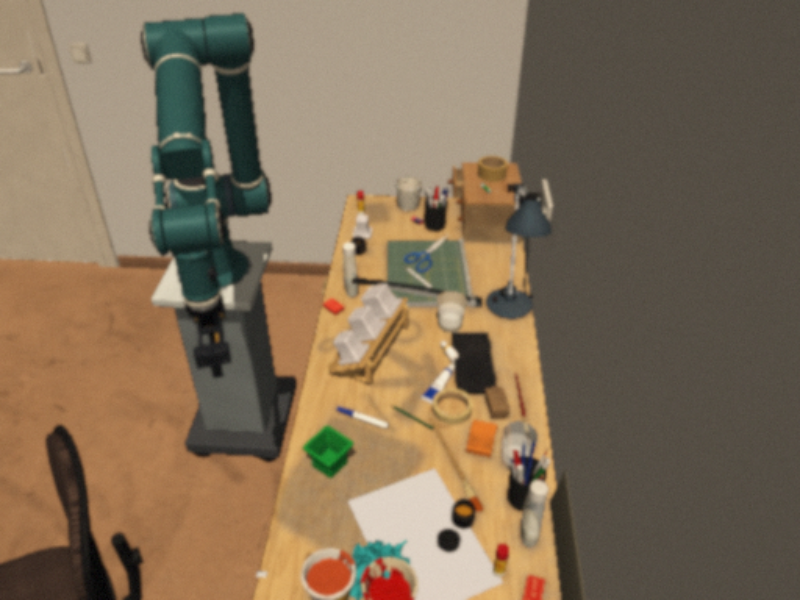

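View pics/t0.png

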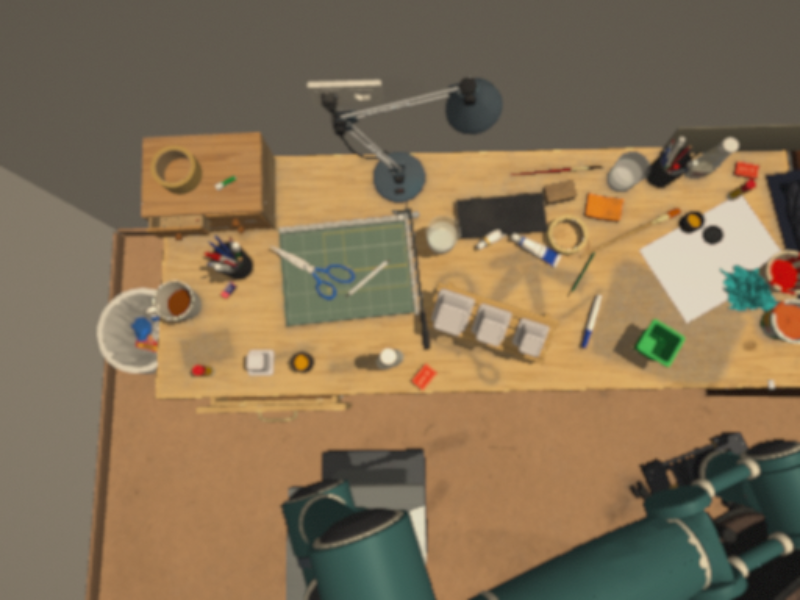

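The side view (800x600) shows the rack with three white pots at (347,345), (367,318) and (383,297), and the white glue bottle at (350,268). The white thing at (361,226) beside the black jar at (359,245) should be pot_1.

The top view shows the rack pots at (453,312), (491,325) and (531,338), with size falling to the right. Pot_1 is at (260,362), between the jar (301,362) and the glue stick (201,370); the bottle is at (388,357). The green pot at (660,342) is the look-alike, so I leave it alone.

```bash
cat > m.py <<'E'
from h import *
d=np.load('top0.npz');P=d['P'];im=d['im'];s=np.load('side0.npz')
S=s['P'];
def at(P,u,v,r=2):
    q=P[int(v/1.5625)-r:int(v/1.5625)+r+1,int(u/1.5625)-r:int(u/1.5625)+r+1].reshape(-1,3); return np.nanmedian(q,0).round(4)
for n,u,v in [('p1',260,358),('jar',301,362),('stick',201,370),('bottle',388,357),('brush',228,258),('glass',441,237),('L',455,305),('M',493,319),('R',534,331),('desk',350,370),('desk2',580,360)]: print(n,at(P,u,v))
for n,u,v in [('p1',361,220),('L',381,295),('M',365,315),('R',347,340),('bottle',350,250),('jar',358,243),('desk',400,410)]: print('side',n,at(S,u,v))
crop=im[180:250,100:360]; cv2.imwrite('pics/crop.png',cv2.resize(crop,(800,215),interpolation=cv2.INTER_CUBIC))
sc=s['im'][125:250,200:300]; cv2.imwrite('pics/c2.png',np.vstack([cv2.resize(crop,(800,215),interpolation=cv2.INTER_CUBIC),np.hstack([cv2.resize(sc,(308,385),interpolation=cv2.INTER_CUBIC),np.zeros((385,492,3),np.uint8)])]))
E
python3 m.py
```

```text
p1 [0.449  0.2136 0.0578]
jar [0.4418 0.1259 0.0218]
stick [0.426  0.3419 0.0833]
bottle [ 0.4392 -0.0879  0.1669]
brush [0.6875 0.2959 0.0612]
glass [ 0.7345 -0.2173  0.0502]
L [ 0.5539 -0.2392  0.1234]
M [ 0.5209 -0.3229  0.1183]
R [ 0.4965 -0.4166  0.0979]
desk [ 0.4216  0.0092 -0.0015]
desk2 [ 4.322e-01 -5.459e-01  5.000e-04]
side p1 [0.4425 0.2196 0.0602]
side L [ 0.5446 -0.246   0.1265]
side M [ 0.5109 -0.3329  0.1237]
side R [ 0.4771 -0.4236  0.118 ]
side bottle [ 0.448  -0.1005  0.1609]
side jar [0.4399 0.1304 0.0343]
side desk [ 0.617  -0.5415  0.0019]
```

View pics/c2.png

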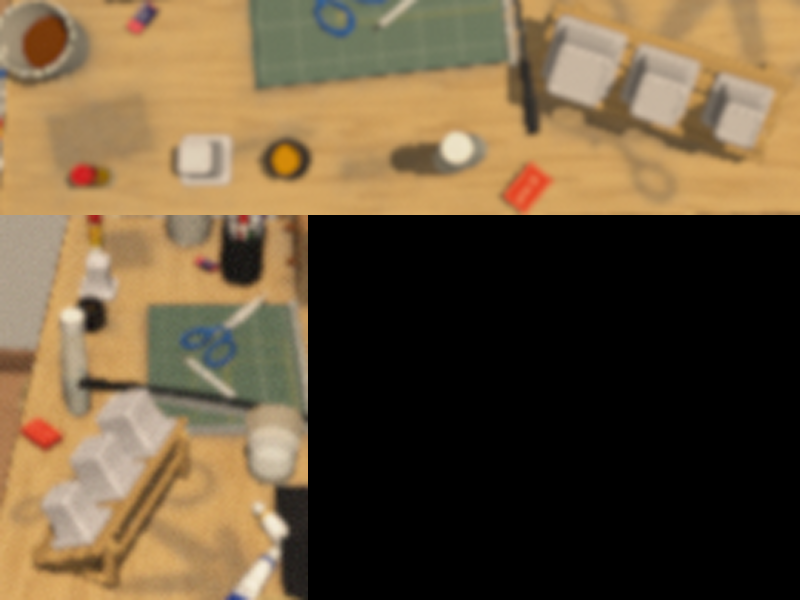

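```bash
cat > m2.py <<'E'
from h import *
T=np.load('top0.npz');S=np.load('side0.npz')
def white(im):
    hsv=cv2.cvtColor(im,cv2.COLOR_BGR2HSV); return (hsv[...,1]<60)&(hsv[...,2]>110)
psi=np.radians(-17.9)
for rep in range(2):
  B=R.from_euler('ZY',[psi,-np.pi/6]).as_matrix()  # cols: rack x(up slope), y, normal
  print('yaw',np.degrees(psi))
  for n,d in(('top',T),('side',S)):
    P=d['P'];w=white(d['im'])
    # table noise
    for nm,g in (('4',(.55,-.24,.125)),('3',(.52,-.325,.12)),('2',(.485,-.42,.115))):
        q=(P-np.array(g))@B; m=w&(np.abs(q[...,1])<.055)&(np.abs(q[...,0])<.06)&(np.abs(q[...,2])<.12)
        Q=P[m]@B; 
        h=np.histogram(Q[:,2],bins=np.arange(.0,.5,.004)); k=[(round(b,3),int(c)) for c,b in zip(*h) if c>12]
        cmax=np.percentile(Q[:,2],97); top=Q[Q[:,2]>cmax-.007]
        r=cv2.minAreaRect((top[:,:2]*1000).astype(np.float32))
        ctr=[np.mean(np.percentile(top[:,i],[3,97])) for i in(0,1)]
        cz=np.median(top[:,2]); 
        print(n,nm,len(Q),len(top),'c',cz.round(4),'ext',(np.percentile(top[:,:2],97,axis=0)-np.percentile(top[:,:2],3,axis=0)).round(3),'ctr',np.round(ctr,4),'rect',np.round(r[0],1),np.round(r[1],1),round(r[2],1),'W',(B@np.r_[ctr,cz]).round(4))
        if rep==0: print(k)
    m=w&(np.hypot(P[...,0]-.445,P[...,1]-.215)<.06)
    Q=P[m]
    for lo,hi in((.052,.07),(-.01,.02)):
        t=Q[(Q[:,2]>lo)&(Q[:,2]<hi)]
        if len(t)>5:
            r=cv2.minAreaRect((t[:,:2]*1000).astype(np.float32)); print(n,'pot1',lo,len(t),'medz',np.median(t[:,2]).round(4),np.round(r[0],1),np.round(r[1],1),round(r[2],1))
  break
# slats plane: rack colour points
P=T['P'];q=P.reshape(-1,3);q=q[(np.abs(q[:,0]-.53)<.12)&(np.abs(q[:,1]+.33)<.16)&(q[:,2]>.015)&~white(T['im']).reshape(-1)]
c=(q@B)[:,2];print('slat c',np.histogram(c,bins=np.arange(.2,.42,.006)))
E
python3 m2.py
```

```text
yaw -17.9
top 4 479 253 c -0.1823 ext [0.058 0.057] ctr [ 0.5511 -0.0559] rect [551.3 -55.7] [61.  62.4] 88.4 W [ 0.5238 -0.2279  0.1177]
[]
top 3 369 173 c -0.184 ext [0.049 0.049] ctr [ 0.5495 -0.1506] rect [ 549.2 -150.6] [53.5 53.8] 89.8 W [ 0.4941 -0.3178  0.1155]
[]
top 2 283 124 c -0.1856 ext [0.042 0.04 ] ctr [ 0.5476 -0.2438] rect [ 546.4 -243.4] [42.1 45.8] 88.5 W [ 0.4646 -0.4063  0.113 ]
[]
top pot1 0.052 100 medz 0.0591 [443.9 223.4] [38.2 32.9] 88.8
top pot1 -0.01 80 medz 0.0088 [441.2 224.1] [55.8 52.6] 88.5
side 4 332 89 c -0.1833 ext [0.057 0.061] ctr [ 0.5555 -0.0563] rect [554.  -57.4] [69.7 62.1] 89.5 W [ 0.5277 -0.2296  0.119 ]
[]
side 3 324 75 c -0.1846 ext [0.048 0.05 ] ctr [ 0.5522 -0.1528] rect [ 552.3 -152.1] [49.6 54.9] 1.5 W [ 0.496  -0.3208  0.1162]
[]
side 2 274 65 c -0.1863 ext [0.042 0.042] ctr [ 0.549  -0.2493] rect [ 548.3 -247.9] [43.9 47.7] 6.8 W [ 0.4645 -0.412   0.1132]
[]
side pot1 0.052 29 medz 0.0603 [445.1 218.8] [25.9 60.6] 6.3
side pot1 -0.01 38 medz 0.0116 [444.  218.5] [48.3 43. ] 8.1
slat c (array([0, 0, 0, 0, 0, 0, 0, 0, 0, 0, 0, 0, 0, 0, 0, 0, 0, 0, 0, 0, 0, 0,
       0, 0, 0, 0, 0, 0, 0, 0, 0, 0, 0, 0, 0, 0]), array([0.2  , 0.206, 0.212, 0.218, 0.224, 0.23 , 0.236, 0.242, 0.248,
       0.254, 0.26 , 0.266, 0.272, 0.278, 0.284, 0.29 , 0.296, 0.302,
       0.308, 0.314, 0.32 , 0.326, 0.332, 0.338, 0.344, 0.35 , 0.356,
       0.362, 0.368, 0.374, 0.38 , 0.386, 0.392, 0.398, 0.404, 0.41 ,
       0.416]))
```

Closed-end widths of about 62, 54 and 46 mm confirm that pots 4, 3 and 2 run from +y to -y along the rack. Rack yaw is about -19°, and pot_1 is at about (0.444, 0.221). The plan is to pick pot_2 along its own axis.

```bash
cat > ops.py <<'E'
from h import *
YAW=np.radians(-19); P1Y=np.radians(-1.3); P1=np.array([.4437,.2212])
C={2:np.array([.4645,-.409,.113]),3:np.array([.495,-.319,.1158]),4:np.array([.526,-.2288,.118])}
W={2:.046,3:.054,4:.062}; H={2:.063,3:.066,4:.069}; TOP={2:.070,3:.080,4:.0900}
# base: tool down, y_t=+-y ; then lean
def tool(yaw,lean,flip):  # z_t = -n, n leaning 'lean' towards -x of yaw frame
    B=R.from_euler('ZY',[yaw,-lean])
    return B*R.from_euler('X',180,degrees=True)*R.from_euler('Z',180*flip,degrees=True)
def rv(r): return r.as_rotvec()
N=R.from_euler('ZY',[YAW,-np.pi/6]).apply([0,0,1])
D=.032
def st():
    s=manip.state(); return 't %.1f pos %s w %.4f gf %.1f F %s'%(s['clock'],np.round(s['tool_pos'],4),s['gripper_width'],s['grasp_force'],np.round(s['contact_force'],1))
E
python3 - <<'E'
from ops import *
for f in(0,1):
    for k in(2,3,4):
        p=C[k]-N*D
        print(f,k,[None if q is None else np.round(q,2) for q in(inverse_kinematics(p,rv(tool(YAW,np.pi/6,f))),inverse_kinematics(p+N*.1,rv(tool(YAW,np.pi/6,f))))])
    for y in(0,90): print(f,'place',y,[None if q is None else np.round(q,2) for q in (inverse_kinematics(np.r_[P1,z],rv(tool(P1Y+np.radians(y),0,f))) for z in(.04,.3))])
E
```

```text
0 2 [array([-0.9 ,  0.12,  2.19,  0.64,  0.47,  0.48]), array([-0.96, -0.09,  2.21,  0.51,  0.65,  0.6 ])]
0 3 [array([-0.71,  0.04,  2.26,  0.51,  0.39,  0.76]), array([-0.76, -0.19,  2.29,  0.38,  0.6 ,  0.88])]
0 4 [array([-0.5 , -0.  ,  2.3 ,  0.26,  0.33,  1.18]), array([-0.52, -0.25,  2.32,  0.18,  0.55,  1.25])]
0 place 0 [array([0.41, 0.14, 2.16, 0.  , 0.84, 2.01]), array([ 0.41, -0.11,  1.9 ,  0.  ,  1.36,  2.01])]
0 place 90 [array([ 0.41,  0.14,  2.16, -0.  ,  0.84,  0.43]), array([ 0.41, -0.11,  1.9 , -0.  ,  1.36,  0.43])]
1 2 [None, array([-0.96, -0.09,  2.21,  0.51,  0.65, -2.54])]
1 3 [array([-0.71,  0.04,  2.26,  0.51,  0.39, -2.38]), array([-0.76, -0.19,  2.29,  0.38,  0.6 , -2.27])]
1 4 [array([-0.5 , -0.  ,  2.3 ,  0.26,  0.33, -1.96]), array([-0.52, -0.25,  2.32,  0.18,  0.55, -1.89])]
1 place 0 [array([ 0.41,  0.14,  2.16, -0.  ,  0.84, -1.14]), array([ 0.41, -0.11,  1.9 , -0.  ,  1.36, -1.14])]
1 place 90 [None, None]
```

```bash
cat >> ops.py <<'E'
def pick(k,force=20):
    r=rv(tool(YAW,np.pi/6,0)); p=C[k]-N*D
    manip.set_gripper(W[k]+.018)
    manip.move_pose(p+N*.09,r)
    manip.move_linear(p,rate=.12); print('at',st())
    manip.set_gripper(W[k]-.01,force); print('closed',st())
    manip.move_linear(p+N*.05,rate=.12); print('lift',st())
    u=p+N*.05; u[2]=.28
    manip.move_linear(u,rate=.25); print('up',st())
def hover(k,z=None):
    zz=.28
    manip.move_pose(np.r_[P1,zz],rv(tool(P1Y,0,0))); print('hover',st())
E
python3 - <<'E'
from ops import *
pick(2); hover(2)
for n in('side','top'):
    c=cap(n); cv2.imwrite(f'pics/{n}1.png',c['image']); np.savez(f'{n}1.npz',P=cloud(c),im=c['image'])
a,b=[cv2.imread(f'pics/{n}1.png') for n in('side','top')]
cv2.imwrite('pics/v1.png',np.hstack([cv2.resize(a[40:190,170:320],(400,400)),cv2.resize(b[130:280,60:210],(400,400))]))
E
```

```text
at t 2.8 pos [ 0.4798 -0.4147  0.0857] w 0.0639 gf 0.0 F [ 0.1  0.1 -0.7]
closed t 3.2 pos [ 0.4798 -0.4144  0.0862] w 0.0458 gf 20.0 F [-2.9  1.6  4.6]
lift t 3.7 pos [ 0.4559 -0.4061  0.1285] w 0.0457 gf 19.9 F [ 0.7  0.6 -0.2]
up t 4.5 pos [ 0.4554 -0.4052  0.2776] w 0.0462 gf 19.9 F [ 0.4 -0.2 -1.1]
hover t 6.7 pos [0.444  0.2206 0.2799] w 0.0459 gf 19.9 F [ 0.2  0.1 -0.6]
```

View pics/v1.png

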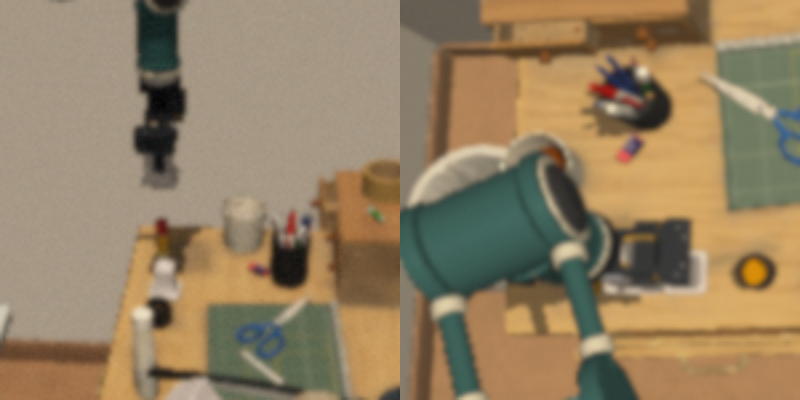

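Pot_2 is held above pot_1: side crop shows it at (158,170), and the top crop shows its rim edges at (705,270) and (650,290) under the gripper. Next I check its in-hand x offset using the side depth.

```bash
cat > held.py <<'E'
from ops import *
import sys
i=sys.argv[1]
for n in('side','top'):
    d=np.load(f'{n}{i}.npz');P=d['P'];hsv=cv2.cvtColor(d['im'],cv2.COLOR_BGR2HSV);w=(hsv[...,1]<60)&(hsv[...,2]>110)
    m=w&(np.hypot(P[...,0]-P1[0],P[...,1]-P1[1])<.07)&(P[...,2]>.2)&(P[...,2]<.3);Q=P[m]
    for lo in np.arange(.2,.3,.01):
        q=Q[(Q[:,2]>=lo)&(Q[:,2]<lo+.01)]
        if len(q)>3: print(n,'z%.2f'%lo,len(q),'x',q[:,0].min().round(4),q[:,0].max().round(4),'mid',((q[:,0].min()+q[:,0].max())/2).round(4),'y',q[:,1].min().round(4),q[:,1].max().round(4))
E
python3 held.py 1
```

```text
side z0.24 4 x 0.4316 0.4729 mid 0.4522 y 0.1908 0.2136
side z0.25 24 x 0.4048 0.4756 mid 0.4402 y 0.1761 0.2499
side z0.26 5 x 0.4084 0.4716 mid 0.44 y 0.1803 0.1975
side z0.27 4 x 0.4164 0.4667 mid 0.4415 y 0.1963 0.2323
side z0.28 5 x 0.4165 0.4625 mid 0.4395 y 0.1956 0.2284
top z0.25 47 x 0.4068 0.4201 mid 0.4135 y 0.1876 0.2551
top z0.26 7 x 0.4099 0.4165 mid 0.4132 y 0.2214 0.2433
```

```bash
cat >> ops.py <<'E'
def lower(k,dx,dy,z0=.05):
    g=TOP[k]-D   # home TCP height
    x=P1+np.array([dx,dy]); manip.move_linear(np.r_[x,g+.066],rate=.25)
    b=manip.state()['contact_force'].copy(); print('above',st())
    for h in list(np.arange(.056,.011,-.008))+list(np.arange(.012,-.0035,-.002)):
        manip.move_linear(np.r_[x,g+h],rate=.06 if h<.02 else .1)
        f=manip.state()['contact_force']-b; print('%.3f'%h,np.round(f,1),np.round(manip.state()['tool_pos']-np.r_[x,g],4))
        if np.linalg.norm(f)>8: break
E
python3 - <<'E'
from ops import *
lower(2,.003,.0012)
E
```

```text
above t 7.7 pos [0.4477 0.2227 0.105 ] w 0.0463 gf 19.9 F [0.  0.4 0.3]
0.056 [ 0.6 -0.3 -1.3] [0.0006 0.0002 0.057 ]
0.048 [ 0.1 -0.8 -1.2] [-0.0002 -0.0001  0.048 ]
0.040 [-0.3 -0.8 -0.4] [-0.0005 -0.0002  0.0395]
0.032 [ 0.3 -1.3 -0.8] [-0.0005 -0.0002  0.0315]
0.024 [-0.1 -1.4 -0.6] [-0.0005 -0.0002  0.0235]
0.016 [ 0.2 -0.5 -0.6] [-0.0005 -0.0003  0.0154]
0.012 [ 0.2 -0.4 -1.4] [-0.0002 -0.0001  0.0117]
0.010 [ 0.1 -0.5 -1.7] [-0.     -0.      0.0099]
0.008 [ 0.1 -0.4  0.1] [-0.0001 -0.0001  0.0079]
0.006 [ 0.8  0.1 -1.7] [-0.0001 -0.0001  0.0058]
0.004 [ 0.1 -0.1  0.5] [-0.0001 -0.0001  0.0038]
0.002 [ 0.4 -0.8 -1.8] [-0.0002 -0.0001  0.0018]
0.000 [-0.6 -0.2 -1.1] [-0.0002 -0.0001 -0.0002]
-0.002 [-2.1 -0.5  4.1] [ 0.0005  0.0001 -0.0014]
```

```bash
cat >> ops.py <<'E'
def release(k):
    manip.set_gripper(W[k]+.014); print('open',st())
    p=manip.state()['tool_pos'].copy(); p[2]+=.05; manip.move_linear(p,rate=.12)
    p[2]=.28; manip.move_linear(p,rate=.25)
def check(tag):
    for n in('side','top'):
        c=cap(n);P=cloud(c);np.savez(f'{n}{tag}.npz',P=P,im=c['image'])
        hsv=cv2.cvtColor(c['image'],cv2.COLOR_BGR2HSV);w=(hsv[...,1]<60)&(hsv[...,2]>110)
        Q=P[w&(np.hypot(P[...,0]-P1[0],P[...,1]-P1[1])<.07)&(P[...,2]<.15)&(P[...,2]>0)]
        t=Q[Q[:,2]>np.percentile(Q[:,2],90)-.008]
        print(n,len(Q),'top z',np.median(t[:,2]).round(4),[np.round(v,1) for v in cv2.minAreaRect((t[:,:2]*1000).astype(np.float32))])
        b=P[(np.hypot(P[...,0]-P1[0],P[...,1]-P1[1])<.07)]; 
        cv2.imwrite(f'pics/{n}{tag}.png',c['image'])
E
python3 - <<'E'
from ops import *
release(2)
pick(3)
check('2')
hover(3)
for n in('side','top'):
    c=cap(n); np.savez(f'{n}3.npz',P=cloud(c),im=c['image'])
a=cv2.imread('pics/side2.png');b=cv2.imread('pics/top2.png')
cv2.imwrite('pics/v2.png',np.hstack([cv2.resize(a[120:260,190:290],(400,560)),cv2.resize(b[190:260,110:160],(400,560))]))
E
python3 held.py 3
```

```text
open t 11.6 pos [0.4465 0.2223 0.0358] w 0.0599 gf 0.0 F [-0.1 -0.6 -0.2]
at t 16.4 pos [ 0.5104 -0.3242  0.0885] w 0.0719 gf 0.0 F [-0.2 -0.5  0.1]
closed t 16.8 pos [ 0.5103 -0.3244  0.0889] w 0.0540 gf 20.0 F [-2.3  1.4  5.3]
lift t 17.3 pos [ 0.4864 -0.3161  0.1313] w 0.0543 gf 19.9 F [-0.6 -0.4  0.2]
up t 18.1 pos [ 0.4858 -0.3153  0.2776] w 0.0544 gf 19.9 F [-0.   0.3 -0.2]
side 91 top z 0.0654 [array([457.9, 213. ]), array([51.3, 14.1]), np.float64(87.5)]
top 303 top z 0.0688 [array([444.3, 218.5]), array([46.9, 43.7]), np.float64(85.8)]
hover t 20.1 pos [0.444  0.2205 0.2799] w 0.0540 gf 19.9 F [-0.8  0.7 -1.2]
side z0.24 7 x 0.4118 0.477 mid 0.4444 y 0.1803 0.222
side z0.25 32 x 0.402 0.4772 mid 0.4396 y 0.1719 0.2451
side z0.26 8 x 0.4117 0.4771 mid 0.4444 y 0.1873 0.2395
side z0.27 4 x 0.4121 0.4671 mid 0.4396 y 0.1913 0.2294
side z0.28 4 x 0.4122 0.4676 mid 0.4399 y 0.1952 0.2358
top z0.25 68 x 0.4013 0.4138 mid 0.4076 y 0.1841 0.2552
top z0.26 8 x 0.4093 0.4132 mid 0.4112 y 0.1977 0.244
top z0.27 9 x 0.4122 0.413 mid 0.4126 y 0.2151 0.2389
```

View pics/v2.png

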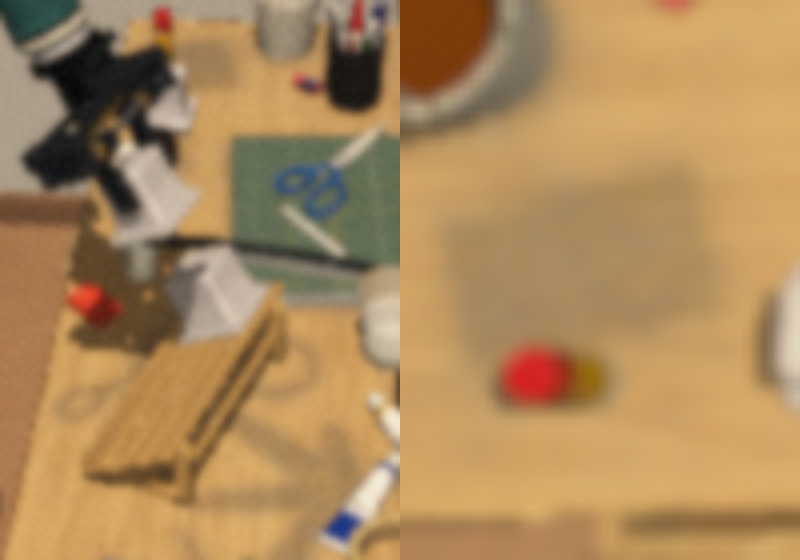

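The side crop shows pot_3 held clear of the rack and the nested pots at (175,95). My top crop missed the stack, so I re-crop it and get better numbers before lowering.

```bash
python3 - <<'E'
from ops import *
b=cv2.imread('pics/top2.png');a=cv2.imread('pics/top0.png')
cv2.imwrite('pics/v3.png',np.hstack([cv2.resize(x[210:255,140:200],(400,300),interpolation=cv2.INTER_CUBIC) for x in(a,b)]))
for i in('0','2'):
    d=np.load(f'top{i}.npz');P=d['P'];m=(np.hypot(P[...,0]-.445,P[...,1]-.221)<.06)
    hsv=cv2.cvtColor(d['im'],cv2.COLOR_BGR2HSV);w=m&(hsv[...,1]<60)&(hsv[...,2]>110)
    for nm,lo,hi in(('top',.050 if i=='0' else .06,.08),('rim',.003,.022)):
        for mm in(m,w):
            q=P[mm&(P[...,2]>lo)&(P[...,2]<hi)]
            if len(q): print(i,nm,len(q),'z',np.median(q[:,2]).round(4),'mean',q[:,:2].mean(0).round(4),'x',np.percentile(q[:,0],[1,99]).round(4),'y',np.percentile(q[:,1],[1,99]).round(4))
E
```

```text
0 top 108 z 0.059 mean [0.4441 0.2253] x [0.4274 0.4604] y [0.2065 0.2449]
0 top 102 z 0.0591 mean [0.4437 0.2242] x [0.4274 0.4603] y [0.2065 0.2424]
0 rim 169 z 0.0067 mean [0.4455 0.2185] x [0.4022 0.4991] y [0.167 0.272]
0 rim 77 z 0.0095 mean [0.4395 0.2143] x [0.4152 0.4676] y [0.1961 0.2515]
2 top 172 z 0.0686 mean [0.444  0.2198] x [0.4233 0.467 ] y [0.1948 0.2438]
2 top 164 z 0.0687 mean [0.4435 0.2187] x [0.4233 0.4668] y [0.1948 0.2424]
2 rim 175 z 0.0129 mean [0.4393 0.2129] x [0.3918 0.4843] y [0.1662 0.2758]
2 rim 82 z 0.0154 mean [0.4338 0.2101] x [0.4104 0.4709] y [0.1873 0.2506]
```

View pics/v3.png

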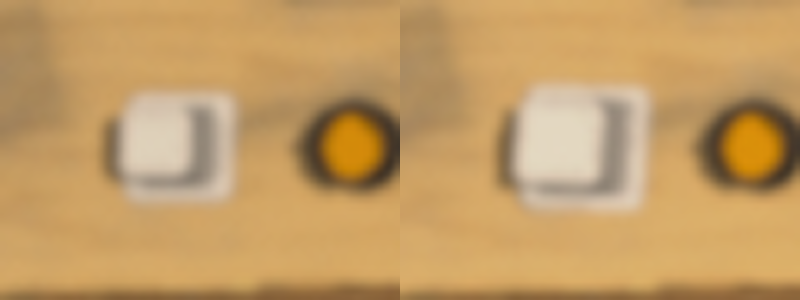

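Pot_2 sits home: its top face is at 0.0687 in the right panel (558,145), concentric with its rim. The stack is now where the gripper set it, so pot_3 goes down at the same tool position.

```bash
python3 - <<'E'
from ops import *
lower(3,.0034,.0012)
print(st())
E
```

```text
above t 21.0 pos [0.4481 0.2226 0.1151] w 0.0541 gf 19.9 F [0.5 0.5 0.3]
0.056 [ 0.5 -0.5 -1.6] [0.0006 0.0002 0.0571]
0.048 [ 0.3  0.1 -1.7] [-0.0002 -0.0001  0.048 ]
0.040 [ 0.1 -0.7 -1.1] [-0.0005 -0.0002  0.0395]
0.032 [-1.  -0.8 -1.1] [-0.0006 -0.0002  0.0314]
0.024 [-1.  -0.3 -0.5] [-0.0005 -0.0002  0.0234]
0.016 [-0.6 -0.4 -1.2] [-0.0005 -0.0002  0.0154]
0.012 [ 0.  -1.1 -1.7] [-0.0002 -0.0001  0.0117]
0.010 [-0.1 -0.2 -1.4] [-0.0001 -0.      0.0099]
0.008 [-0.4 -0.3 -1.4] [-0.0001 -0.0001  0.0079]
0.006 [-0.7 -0.8 -0.9] [-0.0001 -0.      0.0059]
0.004 [-0.5 -0.6 -1.4] [-0.0001 -0.0001  0.0038]
0.002 [-0.4  0.3 -0.9] [-0.0002 -0.0001  0.0018]
0.000 [-0.7 -0.3 -0.8] [-0.0001 -0.0001 -0.0002]
-0.002 [-2.4 -1.   4.6] [ 0.0005  0.0002 -0.0013]
t 24.6 pos [0.4476 0.2226 0.0467] w 0.0539 gf 20.0 F [-1.9 -0.5  5. ]
```

```bash
python3 - <<'E'
from ops import *
release(3)
pick(4)
check('4')
hover(4)
for n in('side','top'):
    c=cap(n); np.savez(f'{n}5.npz',P=cloud(c),im=c['image'])
E
python3 held.py 5
```

```text
open t 25.0 pos [0.4469 0.2223 0.0458] w 0.0680 gf 0.0 F [ 0.1 -0.7  0.1]
at t 29.4 pos [ 0.5414 -0.2339  0.0907] w 0.0796 gf 0.0 F [-0.1 -0.9  0.9]
closed t 29.8 pos [ 0.5414 -0.2341  0.0911] w 0.0618 gf 20.0 F [-3.   2.3  4.5]
lift t 30.3 pos [ 0.5173 -0.2259  0.1334] w 0.0622 gf 19.8 F [-0.4 -0.1 -1. ]
up t 31.1 pos [ 0.5166 -0.2253  0.2775] w 0.0620 gf 19.9 F [ 0.1  0.2 -1.1]
side 27 top z 0.0793 [array([441.3, 202.3]), array([29.8, 23.7]), np.float64(73.5)]
top 391 top z 0.0791 [array([444.5, 219.8]), array([56.2, 53.5]), np.float64(83.6)]
hover t 32.8 pos [0.4439 0.2205 0.2798] w 0.0623 gf 19.9 F [ 0.3 -0.2 -1.2]
side z0.24 20 x 0.3984 0.4816 mid 0.44 y 0.1741 0.224
side z0.25 42 x 0.3994 0.4828 mid 0.4411 y 0.1709 0.2601
side z0.26 14 x 0.4086 0.4736 mid 0.4411 y 0.1759 0.2232
side z0.27 7 x 0.4084 0.4719 mid 0.4401 y 0.1761 0.2407
side z0.28 5 x 0.4083 0.4714 mid 0.4398 y 0.1739 0.2407
top z0.24 30 x 0.3984 0.4124 mid 0.4054 y 0.1792 0.2598
top z0.25 41 x 0.3983 0.4095 mid 0.4039 y 0.1785 0.2585
top z0.26 17 x 0.4043 0.4073 mid 0.4058 y 0.1936 0.2456
```

```bash
python3 - <<'E'
from ops import *
lower(4,.003,.0012)
print(st())
E
```

```text
above t 33.7 pos [0.4477 0.2225 0.1251] w 0.0620 gf 19.9 F [ 0.  -0.2 -0.2]
0.056 [ 0.3  0.6 -0.7] [0.0007 0.0002 0.0572]
0.048 [ 0.4  0.6 -1.1] [-0.0002 -0.0001  0.048 ]
0.040 [ 0.7 -0.1 -0.4] [-0.0006 -0.0002  0.0395]
0.032 [-0.1  0.1 -1.1] [-0.0005 -0.0003  0.0314]
0.024 [ 0.4 -0.4 -1. ] [-0.0006 -0.0003  0.0234]
0.016 [ 0.6  0.9 -0.5] [-0.0004 -0.0002  0.0155]
0.012 [ 0.4  0.4 -0.4] [-0.0002 -0.0001  0.0117]
0.010 [-0.2 -0.2 -0.6] [-0.0001 -0.0001  0.0099]
0.008 [-0.   0.6 -0.9] [-0.0001 -0.0001  0.0079]
0.006 [-0.1 -0.6 -1.1] [-0.0001 -0.0001  0.0058]
0.004 [ 0.2  0.5 -0.5] [-0.0001 -0.      0.0038]
0.002 [-0.5  0.4 -0.4] [-0.0001 -0.0001  0.0018]
0.000 [ 0.2  0.  -0.5] [-0.0001 -0.     -0.0002]
-0.002 [-0.4 -0.4  2.8] [ 0.0007  0.0001 -0.0015]
t 37.2 pos [0.4474 0.2225 0.0565] w 0.0619 gf 20.1 F [-0.4 -0.6  2.6]
```

```bash
python3 - <<'E'
from ops import *
release(4)
manip.move_pose([.35,-.45,.3],rv(tool(YAW,0,0)))
check('6'); print(st())
a=cv2.imread('pics/side6.png');b=cv2.imread('pics/top6.png')
cv2.imwrite('pics/v4.png',np.hstack([cv2.resize(a[115:215,195:295],(400,400),interpolation=cv2.INTER_CUBIC),cv2.resize(b[190:260,110:180],(400,400),interpolation=cv2.INTER_CUBIC)]))
E
```

```text
open t 37.6 pos [0.4464 0.2224 0.0557] w 0.0759 gf 0.0 F [-0.9 -0.6 -0.6]
side 245 top z 0.0885 [array([444. , 217.1]), array([63.7, 60.6]), np.float64(84.2)]
top 498 top z 0.0896 [array([442.5, 218.4]), array([64.7, 60.5]), np.float64(87.4)]
t 41.6 pos [ 0.3507 -0.4494  0.3   ] w 0.0764 gf 0.0 F [-0.5 -0.1  0.6]
```

View pics/v4.png

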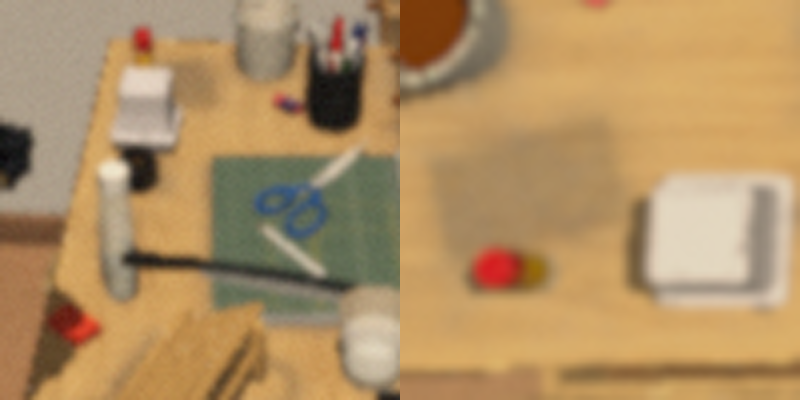

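The stack stands upright, at (148,105) in the side crop and (715,240) in the top crop. Its top is at 0.089–0.090 m against a nominal 0.090, and the jar, glue stick, bottle and pen pot are all standing. I'm handing in.

```bash
python3 -c "
from cell import order
print(order.close_job())"
```

```text
the job is handed in; nothing more can be done
None
```

All four pots are in one nested stack, mouth down over the smallest, with the top at about 0.09 m as it should be when every rim is home; the job was handed in at about 42 s, and the interface gave no verdict.

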